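Push a row of wooden boxes home against the stop

ROBOT

A 6-joint arm with a two-finger parallel gripper is mounted at the origin on a cart in front of the work surface, level with it; the furniture and walls round the work are solid. World frame = base frame: x ahead of the robot, y to its left, z up, the work surface at z = 0. Lengths are in m, angles in rad, forces in N, time in s.
With the tool pointing down it reaches from about 0.35 to 0.725 m from the base axis. Payload 4.3 kg.
Tool frame: the origin (TCP) lies between the finger pads; the fingertips stand 25 mm ahead of it and the grasp point (between the pads) lies 6 mm ahead of it; z points along the fingers, y is the line along which they close (so a half turn about z gives the same grasp; the last joint's range is limited). The gripper opens to 85 mm and grips with 20 to 120 N. Pads are 22 mm wide; open, the fingers measure 114 mm over their backs; the gripper's body (76 mm by 85 mm) begins 54 mm behind the grasp point. The pads swing forward as they close: fully open they stand 13 mm farther back than shut.
Start: joints at [1.064, 0.377, 0.081, 1.274, 0, 1.46], TCP at [0.222, 0.53, 0.256] pointing down, gripper open.
Joint ranges: [-2.72, 2.72], [-0.84, 1.66], [-1.02, 1.22], [-1.77, 2.12], [-1.37, 1.28], [-3.14, 3.14]. Speed limits (rad/s): [2.57, 2.57, 3.14, 3.14, 3.14, 3.14].

INTERFACE

Orientations are given as a unit quaternion [w, x, y, z].
In Python, from workcell import arm, optics, sign_off gives the robot as it stands.
- The arm moves only by the shell command python3 -m jog 'ROWS' [OPENING] [FORCE]. ROWS is JSON, a list of rows, each a list of 6 numbers: the shift along the tool's x, y, z as a fraction of full scale, then the turn, a rotation vector about the tool's x, y, z as a fraction of full scale. In form: [[x, y, z, wx, wy, wz], ...]. A call has 1 to 8 rows; each row is the pose to reach, as a shift and turn from the pose commanded when the call began, along the tool's axes at that moment, turning the shorter way round; what a row does not reach only later rows make up. Full scale, the value 1, is 100 mm for a shift and 2 pi rad for a turn. A row lasts 1/12 s, in which the tool goes at most 41.7 mm and 7.16 degrees, less where a joint would pass 70% of its speed; a pose out of reach is approached as far as the arm can. A call with a number of a shift or a turn outside -1 to 1 is refused whole. A call with a gripper value outside its range is refused whole. OPENING is the opening, from 0 (shut) to 1 (fully open), set as the call begins (- or left out, the last holds). The fingers move at their own pace and stop on an object; FORCE is the grip in N (left out, the last holds). Time passes only in rows, so rows that repeat a pose let the fingers close. It gives the time, the measured TCP pose, the force, the opening and the grip force at its end, in the units of the state.
- arm.state(): the state, without advancing time (a new reading comes with each control period).
- optics.get_image(name): name is "scene" or "top"; returns the picture (384x512x3 uint8, red, green, blue); there is no depth.
- optics.camera_params(name): a dict with "K" (3x3 intrinsics, pixels), "distortion" ([k1, k2, p1, p2, k3] as OpenCV has them; the pictures are not rectified), "eye" and "attitude" of the camera in the world. Camera axes: x right, y up, looking along -z (the intrinsics and any distortion apply to the point x, -y, -z); pixel columns grow to the right and rows downward; lengths in m; the calibration is good to about 2 mm. A picture is of the moment at which its call begins. camera_params takes no time and is no camera call.
- sign_off(): hands the job in; it is judged then, once.
The state is a dict: "time_s": time; "q": joint angles; "dq": joint speeds; "joint_torque": joint torques, N m; "tool_pos": TCP position; "ee_rot": TCP orientation; "wrist_force": force on the tool from outside, world axes, zero at the start; "moment": the same for the moment, N m; "width": opening from 0.0 (shut) to 1.0 (fully open); "finger_force": force on a finger pad.
Only numpy, scipy, OpenCV 4.12 (cv2) and the standard library are available. Lean on these libraries where they do the work, as an engineer would, in place of code of your own. Each camera call takes 0.05 s, during which the arm holds its last target. There are 200 camera calls.

TASK

Three small wooden boxes stand end to end in a row on the worktop, and a dark steel stop is fixed a short way beyond one end of the row. Push the row from its other end, as one straight closed row, gently along the yellow taped bay until the leading box stands against the stop, with the whole row between the two tapes. The boxes stay on the worktop and together all the way: do not carry them or move them one at a time. The single box that lies elsewhere does not belong to the row.

Things in the scene. Friction and masses are not known exactly. Their poses are not given: they have to be found in the camera images.
- box_front: small closed wooden box with a brass catch on one long side, 42 mm wide (its x; the catch sticks out about 5 mm more at -x), 66 mm long (its y), 25 mm high, about 0.1 kg, slides on the worktop. Origin at the centre of its underside, z up. The boxes of the row stand end to end along their y axes, 1 to 3 mm apart. This one is nearest the stop; its end face at -y looks towards the stop.
- box_mid: small closed wooden box with a brass catch on one long side, 42 mm wide (its x; the catch sticks out about 5 mm more at -x), 66 mm long (its y), 25 mm high, about 0.1 kg, slides on the worktop. Origin at the centre of its underside, z up. The boxes of the row stand end to end along their y axes, 1 to 3 mm apart. This one is in the middle of the row; +y is away from the stop.
- box_rear: small closed wooden box with a brass catch on one long side, 42 mm wide (its x; the catch sticks out about 5 mm more at -x), 66 mm long (its y), 25 mm high, about 0.1 kg, slides on the worktop. Origin at the centre of its underside, z up. The boxes of the row stand end to end along their y axes, 1 to 3 mm apart. This one is the last of the row, farthest from the stop; its free end face, at +y, is the one to push on.
- stop: fixed dark steel angle stop, 90 mm wide (y), 36 mm high. Origin at worktop level, mid-width on the face the leading box comes to rest against. Its x axis is level, out of its back: the way the row must travel. The row waits on its -x side, 50 to 85 mm from the face. Two flat yellow tapes run 215 mm along -x from it, inner edges at y = +32 and -32 mm; the row belongs midway between them.
Things that resemble listed ones, but are neither listed nor needed, are in the scene too. Leave any green or white look-alike of the box_front alone.

How it is judged:
At the end, for the whole second after the job is handed in: The leading box is within 12 mm of the stop's face; neighbouring boxes are within 11 mm of each other; all three are flat on the worktop, within 12 mm of the bay's centre line, turned less than 10 degrees from it, and at rest (x of box_front in the frame of stop above -0.045 m and horizontal distance between box_front and box_mid below 0.077 m and horizontal distance between box_mid and box_rear below 0.077 m and y of box_front in the frame of stop between -0.012 and 0.012 m and angle between the y axis of each of box_front, box_mid, box_rear and the x axis of stop, either way round below 0.175 rad and height (world z) of each of box_front, box_mid, box_rear below 0.006 m and angle between each of box_front, box_mid, box_rear's own z axis and vertical below 0.1 rad and linear speed of each of box_front, box_mid, box_rear below 0.01 m/s and y of box_mid in the frame of stop between -0.012 and 0.012 m and y of box_rear in the frame of stop between -0.012 and 0.012 m); the robot touches nothing.
It fails at once if the row is rammed against the stop with more than 60 N (contact force between box_front and stop above 60 N).
It fails at once if the row breaks up: two neighbouring boxes get more than 20 mm apart (horizontal distance between box_front and box_mid above 0.086 m or horizontal distance between box_mid and box_rear above 0.086 m).
It fails at once if the row buckles: neighbouring boxes turn more than 20 degrees against each other (angle between the y axis of box_front and the y axis of box_mid, either way round above 0.35 rad or angle between the y axis of box_mid and the y axis of box_rear, either way round above 0.35 rad).
It fails at once if a box of the row is lifted more than 20 mm or tipped more than 30 degrees (height (world z) of any of box_front, box_mid, box_rear above 0.02 m or angle between any of box_front, box_mid, box_rear's own z axis and vertical above 0.52 rad).
It also fails if it takes over 32 s, if anything falls off the work surface, if the arm or the gripper's body presses on something with over 40 N, if the wrist force passes 120 N, or if a joint passes its speed limit or range.

## Working session

There is one attempt and no reset: what is moved stays moved. The work goes in short steps, Python scripts to look and compute and a shell command to move; the robot and the scene stay as the last step left them, time stands still between calls to the robot, and variables do not carry over. Pictures are saved under pics/ and viewed, at most 10 in all, crops included, and the job is handed in when it is done.

```bash
mkdir -p pics; python3 - <<'E'
from workcell import arm, optics
import cv2
for n in("top","scene"):
    im=optics.get_image(n); cv2.imwrite(f"pics/{n}0.png",im[:,:,::-1])
    print(n,optics.camera_params(n))
s=arm.state();print(s)
E
```

```text
top {'K': array([[378.53687446,   0.        , 253.27481183],
       [  0.        , 378.53687446, 190.99799583],
       [  0.        ,   0.        ,   1.        ]]), 'distortion': array([-0.07767425,  0.        ,  0.        ,  0.        ,  0.        ]), 'eye': array([ 0.4584751 , -0.18554669,  0.87279614]), 'attitude': array([-0.69385876, -0.06377646,  0.03238325,  0.71655001])}
scene {'K': array([[382.76908092,   0.        , 259.63717669],
       [  0.        , 382.76908092, 194.25664546],
       [  0.        ,   0.        ,   1.        ]]), 'distortion': array([-0.0065097,  0.       ,  0.       ,  0.       ,  0.       ]), 'eye': array([-0.01634999,  0.15892488,  0.54850007]), 'attitude': array([-0.47570204, -0.22482775,  0.3806145 ,  0.76045556])}
{'time_s': 0.1, 'q': array([1.06369145e+00, 3.77998999e-01, 7.97977862e-02, 1.27440855e+00,
       3.58537587e-05, 1.46050563e+00]), 'dq': array([-0.0003495 , -0.00058909,  0.00332153,  0.00050491, -0.00105559,
       -0.00012425]), 'joint_torque': array([ 1.16860887e-03, -4.64694500e+01,  2.70582515e+01,  1.19927886e-02,
       -8.75908881e-05, -2.69369977e-06]), 'tool_pos': array([0.22194897, 0.52986443, 0.25546396]), 'ee_rot': array([-2.92556883e-04,  1.97107857e-01,  9.80381390e-01, -8.58410795e-04]), 'wrist_force': array([0.30330127, 0.16404006, 0.39407699]), 'moment': array([0.03715186, 0.01571613, 0.05140252]), 'finger_force': 0.0, 'width': 0.9941220650446373}
```

View pics/top0.png

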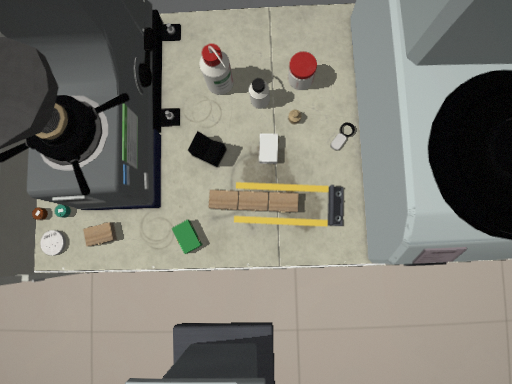

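View pics/scene0.png

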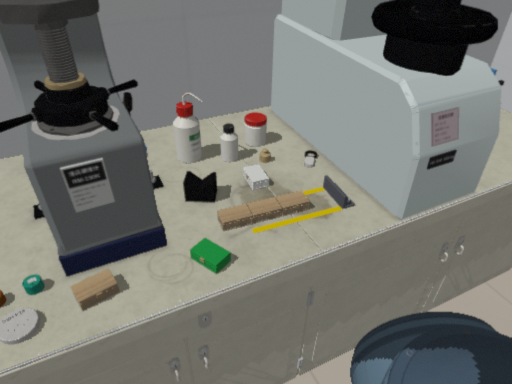

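The row of three is at top pixels (223,200), (253,201) and (283,202), with the stop at (336,206). Lookalikes: single wooden box (98,235), green (187,236), white (268,148). The row is the three end-to-end boxes beside the stop. Next is a close crop.

```bash
cat > h.py <<'E'
from workcell import arm, optics
import cv2, numpy as np
from scipy.spatial.transform import Rotation as R
def w(px,z,n="top"):
    c=optics.camera_params(n);a=c["attitude"]
    u=cv2.undistortPoints(np.array([px],float).reshape(-1,1,2),c["K"],c["distortion"]).reshape(-1,2)
    d=R.from_quat([*a[1:],a[0]]).apply(np.c_[u[:,0],-u[:,1],-np.ones(len(u))])
    e=c["eye"]; return (e+d*((z-e[2])/d[:,2])[:,None])[:,:2]
def crop(name,x0,y0,x1,y1,k):
    im=optics.get_image("top")[y0:y1,x0:x1,::-1]
    cv2.imwrite(name,cv2.resize(im,None,fx=k,fy=k,interpolation=cv2.INTER_CUBIC))
E
python3 -c "
from h import *
crop('pics/c1.png',200,170,360,240,5)
print(w([(200,200)],0.025))"
```

```text
[[ 0.5588909  -0.02768118]]
```

View pics/c1.png

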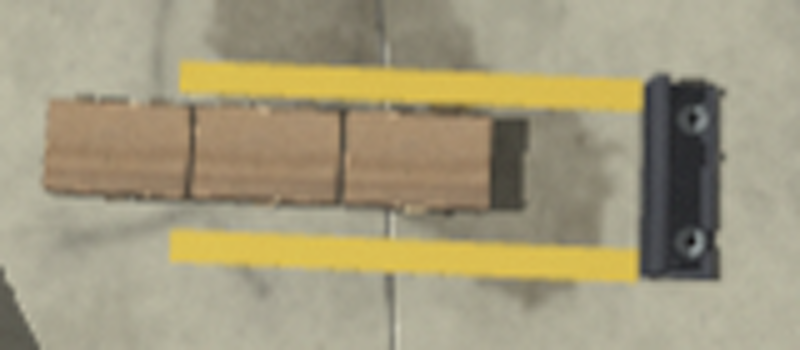

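The crop shows three wooden boxes. Row corners are (47,100), (45,192), (491,117) and (489,208), with seams at about x=190 and 342. Tape inner edges run (180,94)-(642,110) and (172,231)-(638,250), and the stop face is at about x=642.

```bash
python3 - <<'E'
from h import *
f=lambda P,z:w((np.array(P)+.5)/5-.5+[200,170],z)
row=f([(47,100),(45,192),(190,106),(189,199),(344,110),(339,203),(491,117),(489,208)],.025)
t=f([(180,94),(642,110),(172,231),(638,250)],0)
c=(row[::2]+row[1::2])/2
print("widths",np.linalg.norm(row[::2]-row[1::2],axis=1),"len",np.linalg.norm(np.diff(c,axis=0),axis=1))
a=t[1]-t[0]+t[3]-t[2];a/=np.linalg.norm(a);n=np.array([-a[1],a[0]])
o=(t[1]+t[3])/2
print("tape sep",(t[:2]-t[2:])@n,"dir",a,np.degrees(np.arctan2(a[1],a[0])),"o",o)
print("row centers",c.round(4)); print("along/lateral",((c-o)@np.c_[a,n]).round(4))
d=c[-1]-c[0];print("row ang",np.degrees(np.arctan2(d[1],d[0])))
q=arm.state()["ee_rot"];print(R.from_quat([*q[1:],q[0]]).as_matrix().round(3))
E
```

```text
widths [0.04206836 0.04229629 0.04217326 0.04108315] len [0.06552514 0.06869267 0.06668985]
tape sep [0.06415466 0.06484556] dir [-0.0720021  -0.99740448] -94.12898926500894 o [ 0.53885953 -0.31875525]
row centers [[ 0.561  -0.0479]
 [ 0.5558 -0.1132]
 [ 0.5517 -0.1818]
 [ 0.5467 -0.2483]]
along/lateral [[-0.2718  0.0026]
 [-0.2062  0.0021]
 [-0.1375  0.0029]
 [-0.0709  0.0027]]
row ang -94.09697719759917
[[-0.922  0.386 -0.001]
 [ 0.386  0.922 -0.001]
 [ 0.    -0.002 -1.   ]]
```

```bash
python3 - <<'E'
from h import *
print("press corner top",w([(160,207),(158,150),(127,200)],0.0),w([(160,207),(158,150)],.05),"scene",w([(162,240)],0,"scene"),"green",w([(187,236)],.025),"V",w([(190,150),(207,150)],.03))
T=np.array([[.40,.14,.256],[.40,-.06,.256],[.5645,-.0018,.256]])
s=arm.state();q=s["ee_rot"];M=R.from_quat([*q[1:],q[0]])
for t in T: print(M.inv().apply(t-s["tool_pos"]).round(4))
x=np.array([.072,.9974,0]);Z=np.array([0,0,-1.]);G=R.from_matrix(np.c_[x,np.cross(Z,x),Z])
print("turn frac",(M.inv()*G).as_rotvec()/2/np.pi)
E
```

```text
press corner top [[0.54845816 0.07242132]
 [0.68640033 0.07818955]
 [0.5677194  0.15289688]] [[0.54330328 0.05764307]
 [0.67334314 0.06308086]] scene [[0.56526614 0.07705487]] green [[0.4782675  0.00284887]] V [[ 0.67522919 -0.00631372]
 [ 0.67352262 -0.04591578]]
[-0.3149 -0.2908 -0.    ]
[-3.922e-01 -4.753e-01  2.000e-04]
[-0.5214 -0.358   0.    ]
turn frac [-2.39186646e-04  1.28760878e-04  1.98316012e-01]
```

```bash
python3 -m jog '[[-0.4,-0.37,0,0,0,0.019],[-0.7,-0.65,0,0,0,0.038],[-1,-0.92,0,0,0,0.057],[-1,-0.92,0,0,0,0.076],[-1,-0.92,0,0,0,0.095],[-1,-0.92,0,0,0,0.114],[-1,-0.92,0,0,0,0.133],[-1,-0.92,0,0,0,0.152]]' 0.15 20
python3 -m jog '[[0,0,0,0,0,0.019],[0,0,0,0,0,0.038],[0,0,0,0,0,0.0463],[0,0,0,0,0,0.0463]]'
python3 - <<'E'
from h import *
s=arm.state();q=s["ee_rot"];M=R.from_quat([*q[1:],q[0]])
x=np.array([.072,.9974,0]);Z=np.array([0,0,-1.]);G=R.from_matrix(np.c_[x,np.cross(Z,x),Z])
print(s["q"],s["width"],"turn",(M.inv()*G).as_rotvec()/2/np.pi)
for t in [[.40,.14,.256],[.42,-.03,.256],[.5635,-.0168,.256]]: print(M.inv().apply(t-s["tool_pos"]).round(4))
E
```

```text
time_s: 0.82
tool_pos: [0.2789, 0.4064, 0.2561]
ee_rot: [-0.0, 0.628, 0.778, -0.0]
wrist_force: [-0.2, -0.0, 1.3]
width: 0.149
finger_force: 0.0
time_s: 1.15
tool_pos: [0.2787, 0.4067, 0.2561]
ee_rot: [0.0, 0.732, 0.681, -0.0]
wrist_force: [-0.3, -0.2, -0.1]
width: 0.15
finger_force: 0.0
[ 8.41135475e-01  2.11434962e-01 -1.47466840e-01  1.21247420e+00
  3.09641098e-05  2.48467227e+00] 0.15026826405107033 turn [-6.02662908e-05  7.00272403e-05 -1.07189668e-04]
[-2.571e-01  1.403e-01  1.000e-04]
[-4.252e-01  1.726e-01  2.000e-04]
[-4.016e-01  3.148e-01  1.000e-04]
```

```bash
python3 -m jog '[[-0.3,0.15,0,0,0,0],[-0.65,0.33,0,0,0,0],[-1,0.5,0,0,0,0]]' >/dev/null
python3 -m jog '[[-0.35,0.18,0,0,0,0],[-0.7,0.36,0,0,0,0],[-1,0.5,0,0,0,0]]' | head -2
python3 -m jog '[[-0.35,0.12,0,0,0,0],[-0.7,0.24,0,0,0,0],[-1,0.35,0,0,0,0]]' | head -2
python3 -m jog '[[-0.35,0.12,0,0,0,0],[-0.7,0.24,0,0,0,0],[-1,0.35,0,0,0,0],[-1,0.35,0,0,0,0]]'
python3 - <<'E'
from h import *
s=arm.state();q=s["ee_rot"];M=R.from_quat([*q[1:],q[0]])
print(M.inv().apply(np.array([.5635,-.0168,.256])-s["tool_pos"]).round(4))
E
```

```text
time_s: 1.65
tool_pos: [0.3647, 0.1981, 0.2563]
time_s: 1.9
tool_pos: [0.392, 0.0958, 0.2563]
time_s: 2.23
tool_pos: [0.4213, -0.009, 0.2563]
ee_rot: [0.001, 0.734, 0.679, -0.0]
wrist_force: [0.3, 0.8, 0.2]
width: 0.151
finger_force: 0.0
[0.0031 0.1424 0.0005]
```

```bash
python3 -m jog '[[0,0.35,0,0,0,0],[0,0.65,0,0,0,0],[0.02,1,0,0,0,0]]' |head -2
python3 -m jog '[[0.01,0.3,0,0,0,0],[0.01,0.424,0,0,0,0],[0.01,0.424,0.3,0,0,0],[0.01,0.424,0.6,0,0,0],[0.01,0.424,0.9,0,0,0],[0.01,0.424,1,0,0,0],[0.01,0.424,1,0,0,0]]'
python3 - <<'E'
from h import *
s=arm.state();q=s["ee_rot"];M=R.from_quat([*q[1:],q[0]])
x=np.array([.072,.9974,0]);Z=np.array([0,0,-1.]);G=R.from_matrix(np.c_[x,np.cross(Z,x),Z])
print(M.inv().apply(np.array([.5635,-.0168,.034])-s["tool_pos"]).round(4),(M.inv()*G).as_rotvec()/2/np.pi)
crop('pics/c2.png',170,130,370,260,4)
E
```

```text
time_s: 2.48
tool_pos: [0.5196, -0.0095, 0.2562]
time_s: 3.07
tool_pos: [0.5591, -0.0106, 0.1532]
ee_rot: [-0.003, 0.732, 0.682, -0.002]
wrist_force: [-1.5, 0.3, -0.8]
width: 0.15
finger_force: 0.0
[-0.0059  0.0057  0.1191] [-0.0011402  -0.00011227  0.0002397 ]
```

View pics/c2.png

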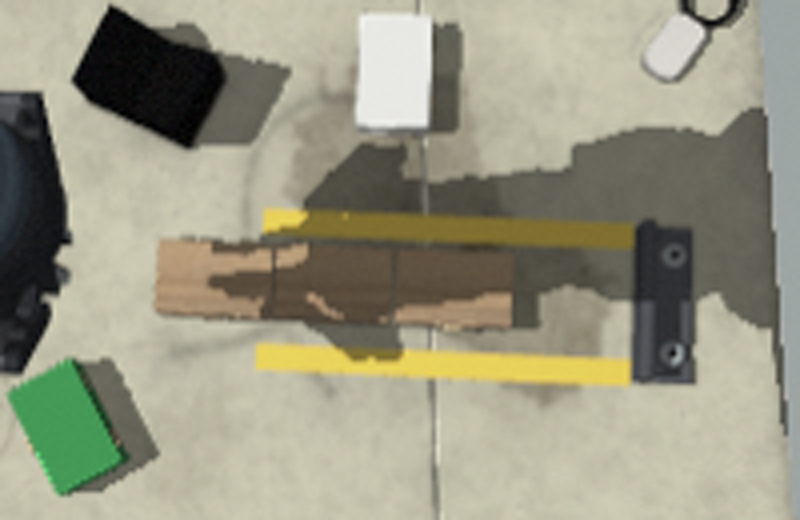

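```bash
python3 -m jog '[[0,0.05,0.2,0,0,0],[0,0.05,0.4,0,0,0],[0,0.05,0.6,0,0,0],[0,0.05,0.8,0,0,0],[0,0.05,0.8,0,0,0]]'|head -2
python3 -m jog '[[0,0,0.1,0,0,0],[0,0,0.2,0,0,0],[0,0,0.3,0,0,0],[0,0,0.39,0,0,0],[0,0,0.39,0,0,0],[0,0,0.39,0,0,0]]'
python3 - <<'E'
from h import *
s=arm.state();q=s["ee_rot"];M=R.from_quat([*q[1:],q[0]])
o=np.array([.53886,-.31876]);a=np.array([-.0720,-.9974]);n=np.array([-a[1],a[0]])
x=np.array([.072,.9974,0]);Z=np.array([0,0,-1.]);G=R.from_matrix(np.c_[x,np.cross(Z,x),Z])
print((s["tool_pos"][:2]-o)@np.c_[a,n],(M.inv()*G).as_rotvec()/2/np.pi,s["wrist_force"])
E
```

```text
time_s: 3.53
tool_pos: [0.5659, -0.0116, 0.075]
time_s: 4.03
tool_pos: [0.5664, -0.0118, 0.0368]
ee_rot: [-0.001, 0.732, 0.681, -0.0]
wrist_force: [0.5, 0.0, 0.4]
width: 0.15
finger_force: 0.0
[-0.30811312  0.00532556] [-2.26273627e-04 -3.40797505e-05  1.87841294e-05] [0.53570055 0.02631867 0.3828167 ]
```

```bash
python3 -m jog '[[0,-0.03,0.03,0,0,0],[-0.05,-0.03,0.03,0,0,0],[-0.1,-0.03,0.03,0,0,0],[-0.13,-0.03,0.03,0,0,0],[-0.16,-0.03,0.03,0,0,0],[-0.18,-0.03,0.03,0,0,0],[-0.2,-0.03,0.03,0,0,0],[-0.22,-0.03,0.03,0,0,0]]'
python3 -m jog '[[-0.02,0,0,0,0,0],[-0.04,0,0,0,0,0],[-0.06,0,0,0,0,0],[-0.08,0,0,0,0,0],[-0.1,0,0,0,0,0],[-0.12,0,0,0,0,0],[-0.14,0,0,0,0,0],[-0.16,0,0,0,0,0]]'
python3 - <<'E'
from h import *
s=arm.state()
o=np.array([.53886,-.31876]);a=np.array([-.0720,-.9974]);n=np.array([-a[1],a[0]])
print((s["tool_pos"][:2]-o)@np.c_[a,n],s["wrist_force"]@[*a,0])
crop('pics/c3.png',200,170,360,240,5)
E
```

```text
time_s: 4.7
tool_pos: [0.5624, -0.0339, 0.0344]
ee_rot: [0.0, 0.732, 0.681, 0.0]
wrist_force: [0.4, 0.6, 0.2]
width: 0.15
finger_force: 0.0
time_s: 5.37
tool_pos: [0.5613, -0.0497, 0.0343]
ee_rot: [-0.0, 0.732, 0.681, 0.0]
wrist_force: [0.5, 2.1, 0.5]
width: 0.152
finger_force: 1.1
[-0.26999698  0.00296683] -2.1618738685383985
```

View pics/c3.png

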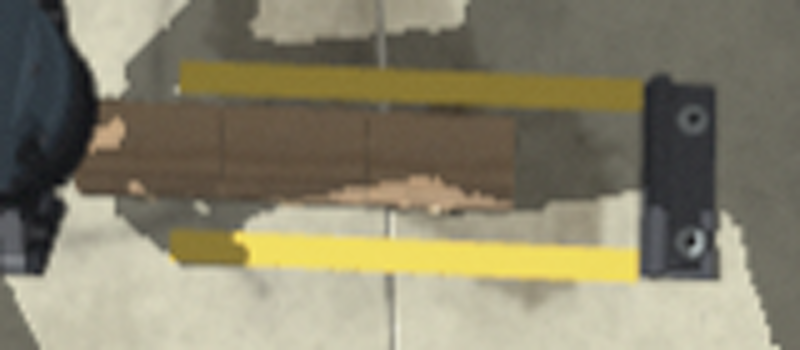

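The row is straight and closed, with its leading edge at crop x=515 (it was 490) and about 59 mm left to the stop. I'll keep pushing.

```bash
for i in 1; do python3 -m jog '[[-0.025,0,0,0,0,0],[-0.05,0,0,0,0,0],[-0.075,0,0,0,0,0],[-0.1,0,0,0,0,0],[-0.125,0,0,0,0,0],[-0.15,0,0,0,0,0],[-0.175,0,0,0,0,0],[-0.2,0,0,0,0,0]]'|head -4
python3 -m jog '[[-0.025,0,0,0,0,0],[-0.05,0,0,0,0,0],[-0.075,0,0,0,0,0],[-0.1,0,0,0,0,0],[-0.125,0,0,0,0,0],[-0.15,0,0,0,0,0],[-0.175,0,0,0,0,0],[-0.2,0,0,0,0,0]]'|head -4
python3 -m jog '[[-0.02,0,0,0,0,0],[-0.04,0,0,0,0,0],[-0.06,0,0,0,0,0],[-0.08,0,0,0,0,0],[-0.08,0,0,0,0,0]]'|head -4; done
python3 - <<'E'
from h import *
s=arm.state()
o=np.array([.53886,-.31876]);a=np.array([-.0720,-.9974]);n=np.array([-a[1],a[0]])
print((s["tool_pos"][:2]-o)@np.c_[a,n],s["wrist_force"]@[*a,0])
crop('pics/c4.png',200,170,360,240,5)
E
```

```text
time_s: 6.08
tool_pos: [0.5598, -0.0698, 0.0343]
ee_rot: [-0.0, 0.732, 0.681, 0.0]
wrist_force: [-0.2, 2.4, 1.1]
time_s: 6.75
tool_pos: [0.5583, -0.0897, 0.0343]
ee_rot: [-0.0, 0.732, 0.681, 0.0]
wrist_force: [0.7, 3.5, 1.5]
time_s: 7.17
tool_pos: [0.5578, -0.0981, 0.0343]
ee_rot: [0.0, 0.732, 0.681, -0.0]
wrist_force: [-0.3, 0.7, 1.7]
[-0.22149097  0.00296398] -0.6262971234216786
```

View pics/c4.png

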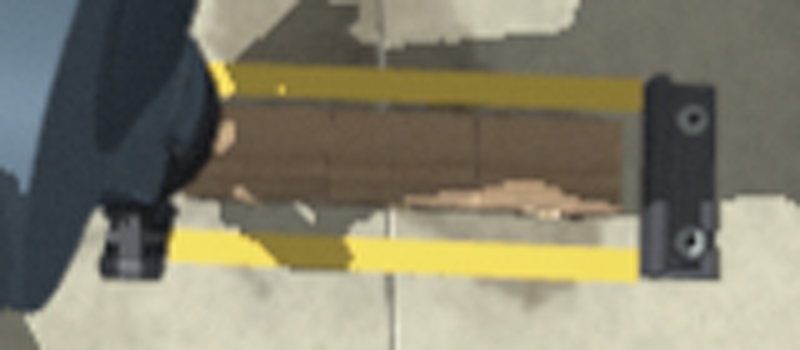

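The row is straight; its leading edge is at crop x=622 and the stop face at about 645, so about 11 mm remains. I'll creep in, watching the force.

```bash
python3 -m jog '[[-0.01,0,0,0,0,0],[-0.02,0,0,0,0,0],[-0.03,0,0,0,0,0],[-0.04,0,0,0,0,0],[-0.05,0,0,0,0,0],[-0.06,0,0,0,0,0],[-0.07,0,0,0,0,0],[-0.08,0,0,0,0,0]]'|head -4
python3 -m jog '[[-0.005,0,0,0,0,0],[-0.01,0,0,0,0,0]]'|head -4
```

```text
time_s: 7.88
tool_pos: [0.5571, -0.1056, 0.0342]
ee_rot: [-0.0, 0.732, 0.681, -0.0]
wrist_force: [-0.5, 1.7, 1.6]
time_s: 8.05
tool_pos: [0.5571, -0.1066, 0.0343]
ee_rot: [-0.0, 0.732, 0.681, 0.0]
wrist_force: [0.8, 2.6, 0.9]
```

```bash
python3 -m jog '[[-0.005,0,0,0,0,0],[-0.01,0,0,0,0,0]]'|head -4
python3 - <<'E'
from h import *
crop('pics/c5.png',200,170,360,240,5)
E
```

```text
time_s: 8.22
tool_pos: [0.557, -0.1075, 0.0343]
ee_rot: [-0.0, 0.732, 0.681, 0.0]
wrist_force: [1.0, 3.0, 1.4]
```

View pics/c5.png

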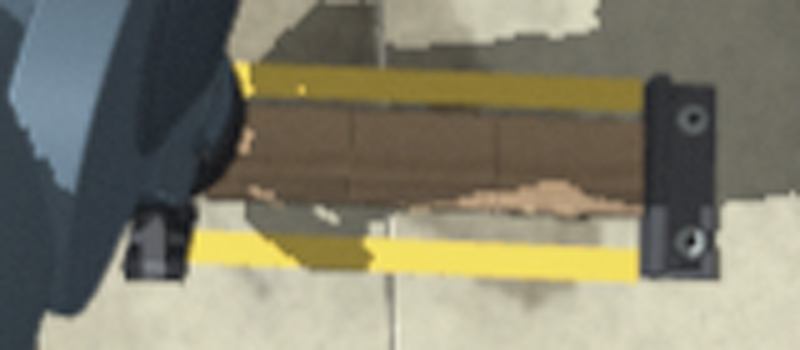

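The leading edge is now at crop x≈644, level with the stop face, and the row is straight between the tapes. One last small nudge, then I'll back off and raise.

```bash
python3 -m jog '[[-0.005,0,0,0,0,0],[-0.01,0,0,0,0,0]]'|head -4
python3 -m jog '[[0.02,0,0,0,0,0],[0.05,0,0,0,0,0],[0.1,0,0,0,0,0],[0.2,0,0,0,0,0],[0.3,0,0,0,0,0],[0.3,0,0,0,0,0]]'|head -4
python3 -m jog '[[0,0,-0.2,0,0,0],[0,0,-0.5,0,0,0],[0,0,-0.8,0,0,0],[0.1,-0.1,-1,0,0,0],[0.1,-0.1,-1,0,0,0]]'|head -2
python3 -m jog '[[0,-0.3,-0.3,0,0,0],[0.1,-0.6,-0.4,0,0,0],[0.2,-0.9,-0.4,0,0,0],[0.2,-1,-0.4,0,0,0],[0.2,-1,-0.4,0,0,0]]'
python3 - <<'E'
from h import *
crop('pics/c6.png',200,170,360,240,5)
E
```

```text
time_s: 8.43
tool_pos: [0.5569, -0.1085, 0.0343]
ee_rot: [-0.0, 0.732, 0.681, -0.0]
wrist_force: [-0.1, 2.8, 1.3]
time_s: 8.93
tool_pos: [0.5589, -0.0763, 0.0342]
ee_rot: [-0.001, 0.731, 0.682, 0.0]
wrist_force: [-0.8, -0.0, 0.7]
time_s: 9.35
tool_pos: [0.5518, -0.0671, 0.1391]
time_s: 9.77
tool_pos: [0.4485, -0.0398, 0.1736]
ee_rot: [-0.001, 0.732, 0.682, -0.001]
wrist_force: [0.0, 0.5, -0.3]
width: 0.152
finger_force: 0.0
```

View pics/c6.png

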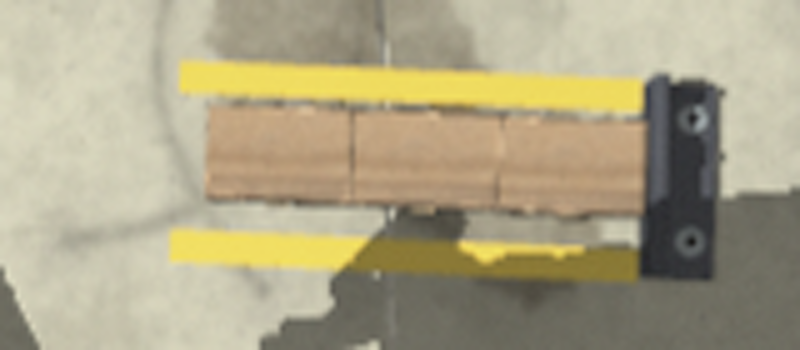

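The row is closed and straight: it spans crop x=206 to 646 with seams at 352 and 500. It stands against the stop between the tapes, and the arm is clear.

```bash
python3 -c "
from workcell import sign_off
print(sign_off())"
```

```text
the job is handed in; nothing more can be done
None
```

I pushed the row as one closed, straight row up to the stop, between the two tapes, then cleared the arm and handed the job in at about 10 s; the sign-off returned no verdict.

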